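Cock the spring clamp, load an offcut, trip it

TASK

Clamp the longer timber offcut in the small-parts jig, as it is too short to hold by hand at the saw. Draw the jig's sprung arm back by its upright handle until the catch holds it open, without forcing it hard against its rubber stop, and let go; lay the offcut in the channel, lengthwise and home against the end stop, and let go of it; then press the release plunger above the pivot, so that the arm snaps shut on the offcut's end. Leave the other things round the jig where they lie.

Things in the scene. Friction and masses are not known exactly. Their poses are not given: they have to be found in the camera images.
- jig: Small-parts holding jig fixed to the saw table: plywood board 277 x 325 x 12 mm. Origin on the arm's pivot axis at the board's underside; +x runs along the channel to its end stop (roughly away from the robot), y left, z up. Board spans x -145 to 132, y -135 to 190 mm. Two black star knobs, 34 mm high, on its near corners; to the +x -y of the pivot a steel catch bracket up to 77 mm high.
- pivot (a point): Pivot axis of the sprung arm (vertical), at mid height of the bar, 32 mm above the saw table. The arm is a level flat steel bar, 24 mm wide, top 37 mm above the saw table, reaching 165 mm from the pivot to the jig's +y side. A steel bridge on two legs stands over the pivot (top 86 mm) and guides the release plunger.
- nest (a point): Middle of the offcut's seat on the channel floor, 12 mm above the saw table, at jig x 55, y 120 mm; axes as the jig's. The channel runs along x between two wooden strips 66 mm apart, 14 mm wide and only 8 mm high, from x -43 to +51 mm of here. The seated offcut (110 mm) is centred here. Nothing stands beside it above the strips.
- end_stop (a point): Middle of the end stop's face, 55 mm on the +x side of the seat's middle, 30 mm above the saw table; wooden block 92 mm wide with a steel face looking to -x, top 48 mm above the saw table.
- handle (a point): Point on the axis of the arm's upright handle, a plain round black post, diameter 16 mm, top 97 mm and foot (on the bar) 37 mm above the saw table; this point is 75 mm above the saw table and 150 mm from the pivot axis. Drawn back it moves on a level circle about the pivot, counterclockwise seen from above, towards the robot.
- nose (a point): Front of the arm's rubber nose (upright, 24 mm across, 22 mm high), 120 mm out along the bar, on the side that faces the end stop; it clamps the offcut's near end. With the arm shut and no offcut it stands about 20 mm inside the seat; held open it leaves 35 to 70 mm free behind the seated offcut.
- clamp_arm (a joint): Arm angle, rad: 0 shut and empty, 0.165 shut on a seated offcut, grows as drawn back. Spring pull at the handle 5 N shut to 9 N open. The sear's place differs every time: it catches somewhere from 0.46 to 0.80. Caught: on easing off, the pull drops to zero and the arm stays. 4 mm of handle travel beyond is a rubber stop, 3.5 N/mm; a pull of 14 N is sure to have caught, over 25 N strains it.
- release_top (a point): Middle of the top of the release plunger, a round black push button of 28 mm diameter above the pivot, 108 mm above the saw table when up; moves down.
- release (a joint): How far the release plunger is pressed down, m: 0 up, 0.013 at its end. It lifts the sear and frees the arm after 6 to 8 mm with about 6 N, and springs back up by itself.
- offcut: The longer timber offcut, a plain block 60 x 110 x 38 mm, 0.1 to 0.2 kg, lying flat on the saw table to the left of the jig; origin in the middle of its underside, x across (60 mm), y along (110 mm), z up. Grip it across the 60 mm.
- tape: Tape measure, 36 x 76 x 63 mm, standing between the robot and the jig; origin at the middle of its underside. Leave alone.
- small_offcut: Small timber offcut, 52 x 56 x 45 mm, near the robot on its right; origin at the middle of its underside. Leave alone.
- hex_set: Folding hex-key set, 29 x 99 x 22 mm, lying beyond the longer offcut; origin at the middle of its underside. Leave alone.
- spanner: Flat steel spanner, 44 x 190 x 9 mm, lying to the right of the jig; origin at the middle of its underside. Leave alone.

How it is judged:
By the outcome, as a careful person would: the job done as asked, in the order asked, and still so for the second after the job is handed in, with the robot touching nothing.
It also fails if it takes over 70 s, if anything falls off the work surface, if the arm or the gripper's body presses on something with over 40 N, if the wrist force passes 120 N, or if a joint passes its speed limit or range.

ROBOT

A 6-joint arm with a two-finger parallel gripper is mounted at the origin on the work surface; the furniture and walls round the work are solid. World frame = base frame: x ahead of the robot, y to its left, z up, the work surface at z = 0. Lengths are in m, angles in rad, forces in N, time in s.
With the tool pointing down it reaches from about 0.375 to 0.9 m from the base axis. Payload 3.1 kg.
Tool frame: the origin (TCP) lies between the finger pads; the fingertips stand manip.finger_overhang ahead of it and the grasp point (between the pads) lies 5 mm behind it (manip.finger_overhang is the distance from the TCP to the fingertips, in m); z points along the fingers, y is the line along which they close (so a half turn about z gives the same grasp; the last joint's range is limited). The gripper opens to 85 mm and grips with 20 to 120 N. Pads are 22 mm wide; open, the fingers measure 114 mm over their backs; the gripper's body (76 mm by 85 mm) begins 54 mm behind the grasp point. The pads swing forward as they close: fully open they stand 13 mm farther back than shut.
Start: joints at [1.016, 0.527, 1.433, -0, 1.181, -0.178], TCP at [0.229, 0.581, 0.245] pointing down, gripper open.
Joint ranges: [-3.08, 3.08], [-0.75, 2.2], [0.22, 2.44], [-1.43, 4.57], [0, 2.65], [-2.85, 2.85]. Speed limits (rad/s): [2.79, 2.79, 3.14, 3.14, 3.14, 3.14].

INTERFACE

Orientations are given as a unit quaternion [x, y, z, w].
In Python, from station import manip gives the robot as it stands.
- The arm moves only by the tool drive_tool, never from a script. Its argument "plan" is a list of rows, each a list of 7 numbers: the shift along the tool's x, y, z in m, then the turn, a rotation vector about the tool's x, y, z in degrees, then the opening, from -1 (shut) to 1 (fully open). In form: [[x, y, z, wx, wy, wz, gripper], ...]. A call has 1 to 10 rows; each row shifts and turns the commanded pose from where the row before left it, along the tool's axes as they then stand; what a row does not reach is not made up. A row lasts 1/10 s, in which the tool goes at most 50 mm and 8.59 degrees, less where a joint would pass 70% of its speed; a pose out of reach is approached as far as the arm can. A call is refused whole if a number of a shift passes 0.05 or a number of a turn 8.59, either way. A call with a gripper value outside its range is refused whole. The fingers move at their own pace and stop on an object; "newtons" is the grip in N (left out, the last holds). Time passes only in rows, so rows that do not move let the fingers close. It gives the time, the measured TCP pose, the force, the opening and the grip force at its end, in the units of the state.
- manip.sense(): the state, without advancing time (a new reading comes with each control period).
- manip.snapshot(name): name is "side" or "top" or "wrist"; returns a dict with "image" (420x560x3 uint8, red, green, blue), "z_map" (420x560 float32, m along the optical axis (not along the pixel's ray), 0 where there is no reading), "fov_y" (degrees; the focal length in pixels is half the picture's height over the tangent of half this angle, whatever the lens; pixels are square), "cx", "cy" (the principal point, pixels), "extrinsics" (4x4, takes a point from camera to world coordinates); the wrist camera has in their place "mount" (4x4, takes a point from camera to tool coordinates, whose origin is the TCP and whose axes are the flange's). Camera axes: x right, y up, looking along -z (the intrinsics and any distortion apply to the point x, -y, -z); pixel columns grow to the right and rows downward; lengths in m; the calibration is good to about 2 mm. A picture is of the moment at which its call begins: read the wrist's pose just before it.
- manip.sign_off(): hands the job in; it is judged then, once.
The state is a dict: "t": time; "q": joint angles; "qd": joint speeds; "tau": joint torques, N m; "tcp_pos": TCP position; "tool_rot": TCP orientation; "force": force on the tool from outside, world axes, zero at the start; "ft_torque": the same for the moment, N m; "finger_gap": opening from 0.0 (shut) to 1.0 (fully open); "gripper_force": force on a finger pad.
Only numpy, scipy, OpenCV 4.12 (cv2) and the standard library are available. Lean on these libraries where they do the work, as an engineer would, in place of code of your own. Each camera call takes 0.05 s, during which the arm holds its last target. There are 200 camera calls.

## Working session

There is one attempt and no reset: what is moved stays moved. The work goes in short steps, Python scripts to look and compute and a tool call to move; the robot and the scene stay as the last step left them, time stands still between calls to the robot, and variables do not carry over. Pictures are saved under pics/ and viewed, at most 10 in all, crops included, and the job is handed in when it is done.

Besides the shell and the picture viewer there is one more tool, called after ">>>" as name(argument=value, ...), one argument or row to a line, values as JSON. drive_tool: Moves the arm, as the interface text tells. Its arguments: {"type":"object","properties":{"plan":{"type":"array"},"newtons":{"type":"number"}},"required":["plan"]}

```bash
ls; mkdir -p pics
cat > h.py <<'E'
import numpy as np, cv2
from station import manip
from scipy.spatial.transform import Rotation as R
def snap(name,tag):
    st=manip.sense(); s=manip.snapshot(name)
    if 'extrinsics' in s: T=np.array(s['extrinsics'])
    else:
        W=np.eye(4);W[:3,:3]=R.from_quat(st['tool_rot']).as_matrix();W[:3,3]=st['tcp_pos'];T=W@np.array(s['mount'])
    cv2.imwrite(f'pics/{tag}.png',s['image'][:,:,::-1])
    f=210/np.tan(np.radians(s['fov_y'])/2)
    np.savez(f'{tag}.npz',z=s['z_map'],T=T,f=f,c=[s['cx'],s['cy']],im=s['image'])
def cloud(tag):
    d=np.load(f'{tag}.npz');z=d['z'];v,u=np.mgrid[:z.shape[0],:z.shape[1]]
    P=np.stack([(u-d['c'][0])/d['f']*z,-(v-d['c'][1])/d['f']*z,-z],-1)
    P=P@d['T'][:3,:3].T+d['T'][:3,3]; P[z==0]=np.nan
    return P
def ray(tag,u,v,h):
    d=np.load(f'{tag}.npz');r=d['T'][:3,:3]@np.array([(u-d['c'][0])/d['f'],-(v-d['c'][1])/d['f'],-1])
    o=d['T'][:3,3]; return o+r*(h-o[2])/r[2]
E
python3 - <<'E'
from h import *
print(manip.sense(), manip.finger_overhang)
snap('top','top0'); snap('side','side0')
s=manip.snapshot('top'); print({k:v for k,v in s.items() if k not in('image','z_map')})
E
```

```text
pics
{'t': 0.0, 'q': array([ 1.01651312e+00,  5.28450131e-01,  1.43388421e+00,  1.73764987e-05,
        1.18140752e+00, -1.78499139e-01]), 'qd': array([ 6.15302186e-04,  1.18625773e-04,  1.12894760e-03,  2.00613881e-05,
       -5.35674693e-04,  6.03898384e-04]), 'tau': array([-2.85989254e-04, -4.42364573e+01, -1.78021163e+01, -1.97249210e-04,
        8.41929519e-03,  7.17763214e-06]), 'tcp_pos': array([0.22898173, 0.58081499, 0.2443492 ]), 'tool_rot': array([ 1.86791586e-01,  9.82398976e-01, -1.00039912e-03, -3.92475851e-04]), 'force': array([0.1827939 , 0.87445746, 0.46299364]), 'ft_torque': array([ 0.01752935, -0.00544585, -0.04995657]), 'gripper_force': 0.0, 'finger_gap': 0.9975540541705518} 0.014
{'fov_y': 46.486400689993076, 'cx': 273.95368231707505, 'cy': 205.3725130737886, 'extrinsics': array([[ 0.02595812,  0.98169093, -0.18870374,  0.28591207],
       [-0.99955896,  0.02821254,  0.00927019,  0.11000123],
       [ 0.01442427,  0.18837988,  0.98199031,  1.47794096],
       [ 0.        ,  0.        ,  0.        ,  1.        ]])}
```

View pics/top0.png

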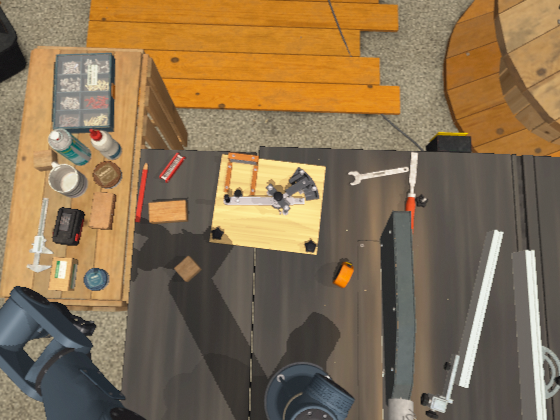

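View pics/side0.png

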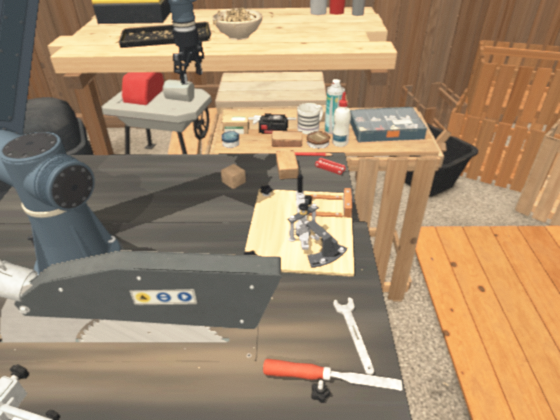

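The top view shows the jig around (270,200), the long offcut at (168,210) and the hex set at (172,166). The small offcut is at (187,268), the tape at (343,273), and the handle is near (228,198).

Run:
```python
from h import *
im=cv2.imread('pics/top0.png')[145:265,140:340]
cv2.imwrite('pics/crop0.png',cv2.resize(im,None,fx=4,fy=4,interpolation=cv2.INTER_CUBIC))
P=cloud('top0')
np.set_printoptions(precision=3,suppress=True)
for u,v in [(168,210),(187,266),(240,225),(300,225),(343,270),(278,197),(236,200)]: print(u,v,P[v,u])
# offcut by height
x,y,z=P[...,0],P[...,1],P[...,2]
sub=np.zeros_like(z,bool);sub[190:230,140:200]=1
m=sub&(z>.028)&(z<.05)
print(cv2.minAreaRect((P[m][:,:2]*1000).astype(np.float32)),np.median(z[m]))
# board
sub[:]=0;sub[145:262,205:335]=1
m=sub&(z>.004)&(z<.02)
q=(P[m][:,:2]*1000).astype(np.float32)
print(cv2.minAreaRect(q),cv2.boxPoints(cv2.minAreaRect(q)))
m=sub&(z>.07)
for v,u in np.argwhere(m): print((u,v),P[v,u],end=' ')
```

```text
168 210 [0.54  0.412 0.037]
187 266 [0.375 0.345 0.04 ]
240 225 [0.504 0.197 0.012]
300 225 [0.508 0.016 0.019]
343 270 [ 0.375 -0.108  0.055]
278 197 [0.574 0.086 0.108]
236 200 [0.574 0.21  0.045]
((537.2905883789062, 417.05804443359375), (61.20911407470703, 111.54817962646484), 5.983516693115234) 0.03618732942982272
((576.5421142578125, 109.072021484375), (356.6490478515625, 402.07281494140625), 1.459861159324646) [[393.154 305.5  ]
 [403.397 -96.442]
 [759.93  -87.356]
 [749.687 314.586]]
(np.int64(304), np.int64(177)) [0.643 0.01  0.076] (np.int64(305), np.int64(177)) [0.644 0.007 0.075] (np.int64(303), np.int64(178)) [0.64  0.013 0.078] (np.int64(304), np.int64(178)) [0.64  0.01  0.078] (np.int64(305), np.int64(178)) [0.64  0.007 0.077] (np.int64(306), np.int64(178)) [0.641 0.004 0.072] (np.int64(301), np.int64(179)) [0.638 0.019 0.072] (np.int64(302), np.int64(179)) [0.638 0.016 0.072] (np.int64(303), np.int64(179)) [0.638 0.013 0.073] (np.int64(304), np.int64(179)) [0.637 0.01  0.076] (np.int64(305), np.int64(179)) [0.638 0.007 0.074] (np.int64(306), np.int64(179)) [0.638 0.0
[... 22688 characters left out ...]
), np.int64(209)) [0.544 0.064 0.082] (np.int64(286), np.int64(209)) [0.544 0.062 0.083] (np.int64(287), np.int64(209)) [0.543 0.059 0.088] (np.int64(288), np.int64(209)) [0.544 0.056 0.083] (np.int64(289), np.int64(209)) [0.545 0.053 0.081] (np.int64(283), np.int64(210)) [0.541 0.07  0.083] (np.int64(284), np.int64(210)) [0.542 0.067 0.079] (np.int64(285), np.int64(210)) [0.54  0.065 0.087] (np.int64(286), np.int64(210)) [0.541 0.062 0.084] (np.int64(287), np.int64(210)) [0.541 0.059 0.084] (np.int64(284), np.int64(211)) [0.539 0.067 0.079] (np.int64(285), np.int64(211)) [0.538 0.064 0.082] (np.int64(286), np.int64(211)) [0.539 0.061 0.078] (np.int64(285), np.int64(212)) [0.536 0.064 0.079]
```

View pics/crop0.png

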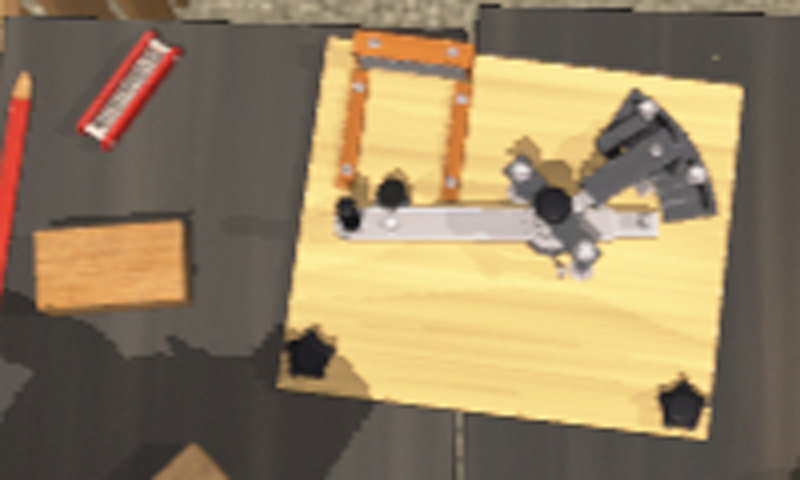

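The crop gives board corners at about (328,37), (743,87), (708,438) and (278,388). The handle top is at (348,208), the plunger at (553,205) and the end stop face near y=70. I'll fit the jig pose from these.

Run:
```python
from h import *
np.set_printoptions(precision=4,suppress=True)
c=lambda u,v,h: ray('top0',140+(u+.5)/4-.5,145+(v+.5)/4-.5,h)[:2]
A=np.array([c(328,37,.012),c(743,87,.012),c(708,438,.012),c(278,388,.012)])
J=np.array([[.132,.190],[.132,-.135],[-.145,-.135],[-.145,.190]])
M,_=cv2.estimateAffinePartial2D(J,A);print(M, np.linalg.norm(M[:,0]))
a0=np.arctan2(M[1,0],M[0,0]);print('yaw',np.degrees(a0),'resid',(J@M[:,:2].T+M[:,2]-A)*1000)
for n,u,v,h in [('plunger',553,205,.108),('handle',348,208,.097),('stopL',358,68,.048),('stopR',470,78,.048),('stripLnear',345,186,.020),('stripRnear',450,198,.020),('stripL far',358,75,.02)]:
    p=c(u,v,h);print(n,p,'jig', np.linalg.inv(M[:,:2])@(p-M[:,2]))
O=np.array([c(33,232,.038),c(184,220,.038),c(189,302,.038),c(39,314,.038)]);print('offcut',O,O.mean(0))
# bounds of hex,tape tops not needed
```

```text
[[ 0.9928  0.0904  0.5777]
 [-0.0904  0.9928  0.0859]] 0.9968827096550932
yaw -5.201457878119942 resid [[-0.0631 -0.5342]
 [ 1.109   0.2349]
 [-0.8539  0.6565]
 [-0.192  -0.3571]]
plunger [0.5772 0.0866] jig [-0.0006  0.0006]
handle [0.573 0.234] jig [-0.0182  0.1475]
stopL [0.6915 0.2356] jig [0.1001 0.1599]
stopR [0.6863 0.1507] jig [0.1025 0.0746]
stripLnear [0.6061 0.2439] jig [0.0139 0.1604]
stripRnear [0.5991 0.1637] jig [0.0142 0.0796]
stripL far [0.6939 0.2378] jig [0.1022 0.1623]
offcut [[0.5601 0.4736]
 [0.5725 0.3616]
 [0.5105 0.3541]
 [0.4984 0.4646]] [0.5354 0.4135]
```

```bash
cat >> h.py <<'E'
PIV=np.array([.5777,.0859]); JY=np.radians(-5.2); A0=np.radians(1.8)
def jig(x,y): c,s=np.cos(JY),np.sin(JY); return PIV+np.array([c*x-s*y,s*x+c*y])
def hand(th): a=A0+th; return PIV+.15*np.array([-np.sin(a),np.cos(a)]),np.degrees(a)
def yaw(st): m=R.from_quat(st['tool_rot']).as_matrix(); return np.degrees(np.arctan2(m[1,1],m[0,1]))
def rows(way,g,st=None,mm=.035,dd=7.5,rnd=3):
    """way: list of (x,y,z,tool-y angle deg mod 180, step?) -> printed rows"""
    st=st or manip.sense(); m=R.from_quat(st['tool_rot']); p=np.array(st['tcp_pos']); out=[]
    for w in way:
        mmx=w[4] if len(w)>4 else mm
        t=np.array(w[:3]); ang=yaw({'tool_rot':m.as_quat()}); d=(w[3]-ang+90)%180-90
        # aim for exactly downward tool at that angle
        a=np.radians(ang+d); y=np.array([np.cos(a),np.sin(a),0]); z=np.array([0,0,-1.]); G=R.from_matrix(np.stack([np.cross(y,z),y,z],1))
        n=int(max(1,np.ceil(np.linalg.norm(t-p)/mmx),np.ceil(abs(d)/dd)))
        p0=p.copy(); rv=(m.inv()*G).as_rotvec(); m0=m
        for i in range(1,n+1):
            s=np.round(m.inv().apply(p0+(t-p0)*i/n-p),rnd)
            r=np.round(np.degrees((m.inv()*(m0*R.from_rotvec(rv*i/n))).as_rotvec()),1)
            p=p+m.apply(s); m=m*R.from_rotvec(np.radians(r)); out.append([*(s+0).tolist(),*(r+0).tolist(),g])
    for i in range(0,len(out),10): print(str(out[i:i+10]).replace(' ',''))
    print(len(out),p,yaw({'tool_rot':m.as_quat()}))
def state():
    s=manip.sense(); print('t',s['t'],'p',np.round(s['tcp_pos'],4),'yaw',round(yaw(s),1),'F',np.round(s['force'],1),'gap',round(s['finger_gap'],3),'gf',round(s['gripper_force'],1))
E
python3 - <<'E'
from h import *
p,a=hand(0.01); print(p,a)
rows([(p[0],p[1],.20,a,.045),(p[0],p[1],.075,a,.03)],1)
E
```

```text
[0.57148939 0.23577137] 2.3729577951308234
[[-0.04,-0.018,0.004,0.0,0.0,6.0,1],[-0.043,-0.013,0.004,0.0,0.0,6.0,1],[-0.043,-0.009,0.004,0.0,0.0,6.0,1],[-0.044,-0.005,0.004,0.0,0.0,6.0,1],[-0.044,0.001,0.004,0.0,0.0,6.0,1],[-0.044,0.005,0.004,0.0,0.0,6.1,1],[-0.043,0.009,0.004,0.0,0.0,6.0,1],[-0.042,0.014,0.005,-0.1,0.0,6.0,1],[-0.04,0.018,0.004,0.0,0.0,6.0,1],[-0.038,0.023,0.004,0.0,0.0,6.0,1]]
[[-0.036,0.026,0.004,0.0,0.0,6.0,1],[0.0,0.0,0.025,0.0,0.0,0.0,1],[0.0,0.0,0.025,0.0,0.0,0.0,1],[0.0,0.0,0.025,0.0,0.0,0.0,1],[0.0,0.0,0.025,0.0,0.0,0.0,1],[0.0,0.0,0.025,0.0,0.0,0.0,1]]
16 [0.57159666 0.23572847 0.07481113] 2.368875217923608
```

>>> drive_tool(
  plan=[
    [-0.04, -0.018, 0.004, 0.0, 0.0, 6.0, 1],
    [-0.043, -0.013, 0.004, 0.0, 0.0, 6.0, 1],
    [-0.043, -0.009, 0.004, 0.0, 0.0, 6.0, 1],
    [-0.044, -0.005, 0.004, 0.0, 0.0, 6.0, 1],
    [-0.044, 0.001, 0.004, 0.0, 0.0, 6.0, 1],
    [-0.044, 0.005, 0.004, 0.0, 0.0, 6.1, 1],
    [-0.043, 0.009, 0.004, 0.0, 0.0, 6.0, 1],
    [-0.042, 0.014, 0.005, -0.1, 0.0, 6.0, 1],
    [-0.04, 0.018, 0.004, 0.0, 0.0, 6.0, 1],
    [-0.038, 0.023, 0.004, 0.0, 0.0, 6.0, 1],
  ],
)

```text
t: 1.15
tcp_pos: [0.5416, 0.2666, 0.2039]
tool_rot: [0.655, 0.755, 0.001, 0.0]
force: [0.6, -0.2, -0.2]
finger_gap: 0.998
gripper_force: 0.0
```

>>> drive_tool(
  plan=[
    [-0.036, 0.026, 0.004, 0.0, 0.0, 6.0, 1],
    [0, 0, 0, 0, 0, 0, 1],
    [0, 0, 0, 0, 0, 0, 1],
  ],
)

```text
t: 1.45
tcp_pos: [0.572, 0.2353, 0.1997]
tool_rot: [0.693, 0.721, 0.0, -0.0]
force: [-0.1, -0.1, -0.1]
finger_gap: 0.999
gripper_force: 0.0
```

Run:
```python
from h import *
state(); snap('wrist','w1')
P=cloud('w1'); m=(P[...,2]>.088)&(P[...,2]<.104)&(abs(P[...,0]-.572)<.03)&(abs(P[...,1]-.236)<.03)
q=P[m][:,:2];print(len(q), q.mean(0) if len(q) else '', q.min(0) if len(q) else '',q.max(0) if len(q) else '')
p,a=hand(0.01);rows([(p[0],p[1],.075,a,.03)],1)
```

```text
t 1.45 p [0.572  0.2353 0.1997] yaw 2.3 F [-0.1 -0.1 -0.1] gap 0.999 gf 0.0
334 [0.57215427 0.23834861] [0.56462455 0.22950447] [0.57962384 0.24502388]
[[0.0,0.0,0.025,0.0,0.0,0.0,1],[0.0,0.0,0.025,0.0,0.0,0.0,1],[0.0,0.0,0.025,0.0,0.0,0.0,1],[0.0,0.0,0.025,0.0,0.0,0.0,1],[-0.001,0.0,0.025,0.0,0.0,0.0,1]]
5 [0.5710904  0.23536711 0.07486686] 2.35907590668167
```

View pics/w1.png

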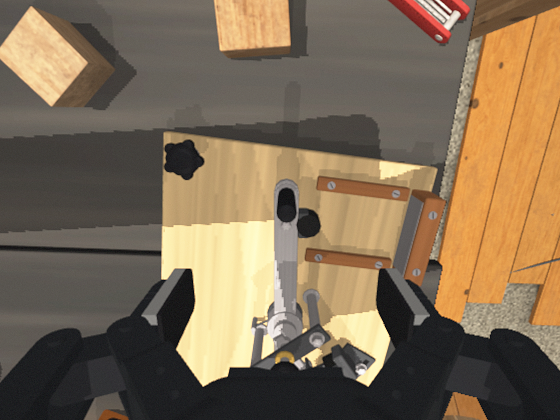

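The wrist view confirms the handle at about (287,200) px, centred between the fingers, with world position (0.572, 0.237). I'll descend and grip.

>>> drive_tool(
  plan=[
    [0, 0, 0.025, 0, 0, 0, 1],
    [0, 0, 0.025, 0, 0, 0, 1],
    [0, 0, 0.025, 0, 0, 0, 1],
    [0, 0, 0.025, 0, 0, 0, 1],
    [-0.001, 0, 0.025, 0, 0, 0, 1],
    [0, 0, 0, 0, 0, 0, -1],
    [0, 0, 0, 0, 0, 0, -1],
    [0, 0, 0, 0, 0, 0, -1],
    [0, 0, 0, 0, 0, 0, -1],
    [0, 0, 0, 0, 0, 0, -1],
  ],
  newtons=40,
)

```text
t: 2.5
tcp_pos: [0.573, 0.2358, 0.077]
tool_rot: [0.692, 0.722, 0.002, 0.001]
force: [-1.7, 0.4, 3.5]
finger_gap: 0.174
gripper_force: 38.9
```

Run:
```python
from h import *
state()
w=[]
for th in np.arange(.06,.45,.05):
    p,a=hand(th); w.append((p[0],p[1],.075,a))
rows(w,-1)
```

```text
t 2.5 p [0.573  0.2358 0.077 ] yaw 2.4 F [-1.7  0.4  3.5] gap 0.174 gf 38.9
[[0.0,-0.009,0.002,0.3,-0.1,-2.9,-1],[0.0,-0.008,0.0,0.0,0.0,-2.8,-1],[-0.001,-0.007,0.0,0.0,0.0,-2.9,-1],[0.0,-0.008,0.0,0.0,0.0,-2.9,-1],[0.0,-0.007,0.0,0.0,0.0,-2.8,-1],[0.0,-0.008,0.0,0.0,0.0,-2.9,-1],[0.0,-0.007,0.0,0.0,0.0,-2.8,-1],[-0.001,-0.008,0.0,0.0,0.0,-2.9,-1]]
8 [0.51337424 0.22090192 0.07494191] 25.281831103635156
```

>>> drive_tool(
  plan=[
    [0, -0.007, 0, 0, 0, -2.9, -1],
    [0, -0.008, 0, 0, 0, -2.8, -1],
    [-0.001, -0.007, 0, 0, 0, -2.9, -1],
    [0, -0.008, 0, 0, 0, -2.9, -1],
    [0, -0.007, 0, 0, 0, -2.8, -1],
    [0, -0.008, 0, 0, 0, -2.9, -1],
    [0, -0.007, 0, 0, 0, -2.8, -1],
    [-0.001, -0.008, 0, 0, 0, -2.9, -1],
    [0, 0, 0, 0, 0, 0, -1],
  ],
)

```text
t: 3.4
tcp_pos: [0.517, 0.223, 0.077]
tool_rot: [0.536, 0.844, 0.005, 0.002]
force: [2.5, 9.8, -0.4]
finger_gap: 0.177
gripper_force: 39.7
```

```bash
cat >> h.py <<'E'
def pull():
    s=manip.sense(); d=np.array(s['tcp_pos'][:2])-PIV; a=np.arctan2(-d[0],d[1])
    print('r',np.linalg.norm(d),'th',a-A0,'Ftan(+=spring)',np.array(s['force'][:2])@[np.cos(a),np.sin(a)],'Frad',np.array(s['force'][:2])@[-np.sin(a),np.cos(a)])
E
python3 -c "
from h import *
state();pull()"
```

```text
t 3.4 p [0.517 0.223 0.077] yaw 25.2 F [ 2.5  9.8 -0.4] gap 0.177 gf 39.7
r 0.14995903464163346 th 0.3851656419704575 Ftan(+=spring) 6.2468731443505385 Frad 7.94164408134063
```

>>> drive_tool(
  plan=[
    [0, -0.003, 0, 0, 0, -1.1, -1],
    [0, -0.003, 0, 0, 0, -1.1, -1],
    [0, -0.003, 0, 0, 0, -1.1, -1],
    [0, -0.003, 0, 0, 0, -1.1, -1],
    [0, 0, 0, 0, 0, 0, -1],
  ],
)

```text
t: 3.9
tcp_pos: [0.5064, 0.2178, 0.0769]
tool_rot: [0.503, 0.864, 0.005, 0.002]
force: [2.7, 9.3, 1.4]
finger_gap: 0.173
gripper_force: 39.9
```

```bash
python3 -c "
from h import *
state();pull()"
```

```text
t 3.9 p [0.5064 0.2178 0.0769] yaw 29.6 F [2.7 9.3 1.4] gap 0.173 gf 39.9
r 0.14996442897697687 th 0.4641711783915444 Ftan(+=spring) 6.7631998222442515 Frad 6.925677937208402
```

>>> drive_tool(
  plan=[
    [0, 0.003, 0, 0, 0, 1.1, -1],
    [0, 0, 0, 0, 0, 0, -1],
  ],
)

```text
t: 4.1
tcp_pos: [0.5095, 0.2195, 0.077]
tool_rot: [0.512, 0.859, 0.005, 0.002]
force: [3.2, 9.7, 2.1]
finger_gap: 0.174
gripper_force: 39.9
```

```bash
python3 -c "
from h import *
state();pull()"
```

```text
t 4.1 p [0.5095 0.2195 0.077 ] yaw 28.4 F [3.2 9.7 2.1] gap 0.174 gf 39.9
r 0.1499669276691519 th 0.4408300181342524 Ftan(+=spring) 7.218225478742105 Frad 7.1494185581048075
```

>>> drive_tool(
  plan=[
    [0.0005, -0.003, 0, 0, 0, -1.1, -1],
    [0, -0.003, 0, 0, 0, -1.1, -1],
    [0, -0.003, 0, 0, 0, -1.1, -1],
    [0, 0, 0, 0, 0, 0, -1],
    [0, 0.003, 0, 0, 0, 1.1, -1],
    [0, 0, 0, 0, 0, 0, -1],
  ],
)

```text
t: 4.7
tcp_pos: [0.5043, 0.2167, 0.077]
tool_rot: [0.495, 0.869, 0.005, 0.003]
force: [3.3, 8.5, 2.6]
finger_gap: 0.172
gripper_force: 40.0
```

```bash
python3 -c "
from h import *
state();pull()"
```

```text
t 4.7 p [0.5043 0.2167 0.077 ] yaw 30.6 F [3.3 8.5 2.6] gap 0.172 gf 40.0
r 0.1499831317376077 th 0.47964167632456395 Ftan(+=spring) 7.001057389103828 Frad 5.8127748874335134
```

>>> drive_tool(
  plan=[
    [0.0, -0.003, 0, 0, 0, -1.1, -1],
    [0, -0.003, 0, 0, 0, -1.1, -1],
    [0, -0.003, 0, 0, 0, -1.1, -1],
    [0, 0, 0, 0, 0, 0, -1],
  ],
)

```text
t: 5.1
tcp_pos: [0.4955, 0.2113, 0.0769]
tool_rot: [0.469, 0.883, 0.004, 0.002]
force: [1.3, 5.5, 4.1]
finger_gap: 0.176
gripper_force: 39.9
```

```bash
python3 -c "
from h import *
state();pull()"
```

```text
t 5.1 p [0.4955 0.2113 0.0769] yaw 34.0 F [1.3 5.5 4.1] gap 0.176 gf 39.9
r 0.14998787360639787 th 0.5488104277973271 Ftan(+=spring) 4.115301709558938 Frad 3.857667905273945
```

>>> drive_tool(
  plan=[
    [0, 0.003, 0, 0, 0, 1.1, -1],
    [0, 0, 0, 0, 0, 0, -1],
  ],
)

```text
t: 5.3
tcp_pos: [0.4962, 0.2119, 0.0769]
tool_rot: [0.477, 0.879, 0.001, 0.001]
force: [-1.4, 2.7, 7.9]
finger_gap: 0.175
gripper_force: 40.0
```

```bash
python3 -c "
from h import *
state();pull()"
```

```text
t 5.3 p [0.4962 0.2119 0.0769] yaw 33.0 F [-1.4  2.7  7.9] gap 0.175 gf 40.0
r 0.15005895341372746 th 0.542912589121527 Ftan(+=spring) 0.2978832220867325 Frad 3.0519683142643457
```

>>> drive_tool(
  plan=[
    [0, 0.001, 0, 0, 0, 0, -1],
    [0, 0, 0, 0, 0, 0, 0.5],
    [0, 0, 0, 0, 0, 0, 0.5],
    [0, 0, 0, 0, 0, 0, 0.5],
    [0, 0, -0.02, 0, 0, 0, 0.5],
    [0, 0, -0.04, 0, 0, 0, 1],
    [0, 0, -0.04, 0, 0, 0, 1],
    [0, 0, -0.03, 0, 0, 0, 1],
    [0, 0, 0, 0, 0, 0, 1],
  ],
)

```text
t: 6.2
tcp_pos: [0.4991, 0.2121, 0.2095]
tool_rot: [0.477, 0.879, 0.004, 0.004]
force: [0.7, 0.1, 0.4]
finger_gap: 1.002
gripper_force: 0.0
```

Run:
```python
from h import *
state()
snap('top','top1');P=cloud('top1');m=(P[...,2]>.08)&(P[...,2]<.102)&(abs(P[...,0]-.50)<.05)&(abs(P[...,1]-.22)<.04)
print(P[m].mean(0), m.sum())
rows([(.536,.395,.21,6.2,.04)],1)
```

```text
t 6.2 p [0.4991 0.2121 0.2095] yaw 33.0 F [0.7 0.1 0.4] gap 1.002 gf 0.0
[0.49699318 0.22124341 0.09372483] 1
[[0.027,0.026,0.0,0.1,0.0,5.4,1],[0.029,0.024,-0.001,0.1,0.0,5.3,1],[0.031,0.021,0.0,0.0,0.0,5.4,1],[0.032,0.018,-0.001,0.1,0.0,5.3,1],[0.035,0.015,0.0,0.1,0.0,5.4,1]]
5 [0.53593191 0.39515211 0.20954882] 6.156864899256802
```

>>> drive_tool(
  plan=[
    [0.027, 0.026, 0, 0.1, 0, 5.4, 1],
    [0.029, 0.024, -0.001, 0.1, 0, 5.3, 1],
    [0.031, 0.021, 0, 0, 0, 5.4, 1],
    [0.032, 0.018, -0.001, 0.1, 0, 5.3, 1],
    [0.035, 0.015, 0, 0.1, 0, 5.4, 1],
    [0, 0, 0, 0, 0, 0, 1],
    [0, 0, 0, 0, 0, 0, 1],
  ],
)

```text
t: 6.95
tcp_pos: [0.5333, 0.3949, 0.2046]
tool_rot: [0.667, 0.745, -0.004, -0.002]
force: [0.9, -0.3, 0.3]
finger_gap: 0.995
gripper_force: 0.0
```

Run:
```python
from h import *
state(); snap('wrist','w2'); snap('top','top2')
P=cloud('w2'); m=(P[...,2]>.03)&(P[...,2]<.046)&(abs(P[...,0]-.536)<.06)&(abs(P[...,1]-.415)<.09)
print(m.sum(),cv2.minAreaRect((P[m][:,:2]*1000).astype(np.float32)),np.median(P[m][:,2]))
Q=cloud('top2');m=(Q[...,2]>.08)&(Q[...,2]<.104)&(abs(Q[...,0]-.50)<.03)&(abs(Q[...,1]-.22)<.03)
print('handle',m.sum(),Q[m].mean(0) if m.any() else '')
```

```text
t 6.95 p [0.5333 0.3949 0.2046] yaw 6.3 F [ 0.9 -0.3  0.3] gap 0.995 gf 0.0
7189 ((535.515380859375, 416.25909423828125), (60.13954162597656, 110.1246109008789), 5.983880996704102) 0.03650770966495359
handle 26 [0.49569123 0.21296624 0.0950241 ]
```

View pics/w2.png

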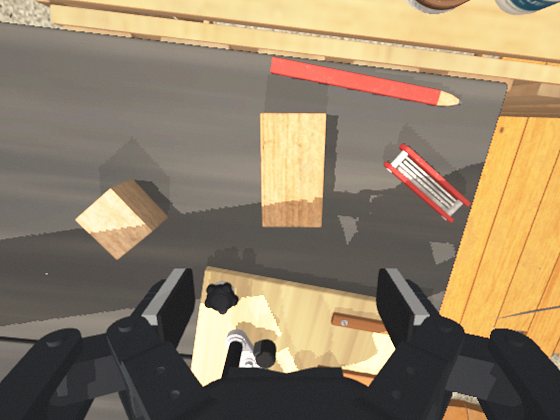

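Wrist view: offcut at about (293,170) px, centre (0.5355, 0.4163), and the handle is still held back at (0.496, 0.213). Now over the offcut and down.

Run:
```python
from h import *
rows([(.5355,.4163,.12,6,.03),(.5355,.4163,.026,6,.025)],1)
```

```text
[[0.008,0.002,0.028,-0.2,0.1,0.1,1],[0.007,0.001,0.029,-0.1,0.0,0.0,1],[0.008,0.002,0.028,-0.2,0.1,0.1,1],[0.0,0.0,0.024,0.0,0.0,0.0,1],[0.0,0.0,0.023,0.0,0.0,0.0,1],[0.0,0.0,0.024,0.0,0.0,0.0,1],[-0.001,0.0,0.023,0.0,0.0,0.0,1]]
7 [0.53571442 0.41586219 0.02641623] 5.968274214335513
```

>>> drive_tool(
  plan=[
    [0.008, 0.002, 0.028, -0.2, 0.1, 0.1, 1],
    [0.007, 0.001, 0.029, -0.1, 0, 0, 1],
    [0.008, 0.002, 0.028, -0.2, 0.1, 0.1, 1],
    [0, 0, 0.024, 0, 0, 0, 1],
    [0, 0, 0.01, 0, 0, 0, 1],
    [0, 0, 0, 0, 0, 0, 1],
  ],
)

```text
t: 7.65
tcp_pos: [0.5359, 0.4166, 0.0863]
tool_rot: [0.67, 0.743, -0.0, -0.0]
force: [-0.2, -0.1, -0.1]
finger_gap: 1.002
gripper_force: 0.0
```

Run:
```python
from h import *
state();rows([(.5355,.4163,.026,6,.025)],1)
```

```text
t 7.65 p [0.5359 0.4166 0.0863] yaw 5.9 F [-0.2 -0.1 -0.1] gap 1.002 gf 0.0
[[0.0,0.0,0.02,0.0,0.0,0.0,1],[0.0,0.0,0.02,0.0,0.0,-0.1,1],[0.0,0.0,0.02,0.0,0.0,0.0,1]]
3 [0.5359106  0.41662969 0.02631483] 5.99668471652973
```

>>> drive_tool(
  plan=[
    [0, 0, 0.02, 0, 0, 0, 1],
    [0, 0, 0.02, 0, 0, 0, 1],
    [0, 0, 0.02, 0, 0, 0, 1],
    [0, 0, 0, 0, 0, 0, 1],
    [0, 0, 0, 0, 0, 0, -1],
    [0, 0, 0, 0, 0, 0, -1],
    [0, 0, 0, 0, 0, 0, -1],
    [0, 0, 0, 0, 0, 0, -1],
    [0, 0, -0.01, 0, 0, 0, -1],
    [0, 0, -0.03, 0, 0, 0, -1],
  ],
  newtons=40,
)

```text
t: 8.65
tcp_pos: [0.5345, 0.4171, 0.0657]
tool_rot: [0.669, 0.743, -0.001, -0.001]
force: [-0.5, 0.7, -1.4]
finger_gap: 0.695
gripper_force: 44.9
```

>>> drive_tool(
  plan=[
    [0, 0, -0.04, 0, 0, 0, -1],
    [0, 0, -0.04, 0, 0, 0, -1],
    [0, 0, -0.04, 0, 0, 0, -1],
    [0, 0, 0, 0, 0, 0, -1],
  ],
)

```text
t: 9.05
tcp_pos: [0.54, 0.4203, 0.1958]
tool_rot: [0.669, 0.743, 0.009, 0.003]
force: [1.2, 0.8, -0.5]
finger_gap: 0.694
gripper_force: 45.0
```

Run:
```python
from h import *
state();p=jig(.049,.120);print(p)
rows([(p[0],p[1],.19,84.8,.03)],-1)
```

```text
t 9.05 p [0.54   0.4203 0.1958] yaw 6.0 F [ 1.2  0.8 -0.5] gap 0.694 gf 45.0
[0.63737425 0.20096513]
[[-0.021,0.007,0.0,0.1,0.0,-7.2,-1],[-0.021,0.004,0.001,0.1,0.1,-7.1,-1],[-0.022,0.001,0.0,0.1,0.0,-7.2,-1],[-0.022,-0.001,0.001,0.1,0.0,-7.2,-1],[-0.021,-0.004,0.0,0.1,0.0,-7.1,-1],[-0.021,-0.007,0.001,0.1,0.1,-7.2,-1],[-0.02,-0.009,0.0,0.1,0.0,-7.2,-1],[-0.018,-0.012,0.0,0.1,0.0,-7.1,-1],[-0.017,-0.014,0.001,0.1,0.0,-7.2,-1],[-0.015,-0.015,0.0,0.1,0.1,-7.1,-1]]
[[-0.013,-0.018,0.001,0.1,0.0,-7.2,-1]]
11 [0.63749835 0.20096716 0.18989432] 84.78951113370076
```

>>> drive_tool(
  plan=[
    [-0.021, 0.007, 0, 0, 0, -7.2, -1],
    [-0.021, 0.004, 0, 0, 0, -7.1, -1],
    [-0.022, 0.001, 0, 0, 0, -7.2, -1],
    [-0.022, -0.001, 0, 0, 0, -7.2, -1],
    [-0.021, -0.004, 0, 0, 0, -7.1, -1],
    [-0.021, -0.007, 0, 0, 0, -7.2, -1],
    [-0.02, -0.009, 0, 0, 0, -7.2, -1],
    [-0.018, -0.012, 0, 0, 0, -7.1, -1],
    [-0.017, -0.014, 0, 0, 0, -7.2, -1],
    [-0.015, -0.015, 0, 0, 0, -7.1, -1],
  ],
)

```text
t: 10.05
tcp_pos: [0.6244, 0.2181, 0.1867]
tool_rot: [0.106, 0.994, 0.001, 0.0]
force: [1.0, 0.4, -1.6]
finger_gap: 0.691
gripper_force: 44.9
```

>>> drive_tool(
  plan=[
    [-0.013, -0.018, 0, 0, 0, -7.2, -1],
    [0, 0, 0, 0, 0, 0, -1],
    [0, 0, 0, 0, 0, 0, -1],
    [0, 0, 0, 0, 0, 0, -1],
  ],
)

```text
t: 10.45
tcp_pos: [0.633, 0.1995, 0.1872]
tool_rot: [0.046, 0.999, 0.002, 0.001]
force: [-0.4, -0.6, -1.5]
finger_gap: 0.689
gripper_force: 44.9
```

Run:
```python
from h import *
state();snap('wrist','w3');snap('side','s3')
p=jig(.049,.120)
rows([(p[0],p[1],.08,84.8,.03)],-1)
a=cv2.imread('pics/w3.png');b=cv2.imread('pics/s3.png')
b=cv2.resize(b[120:290,170:400],None,fx=2,fy=2); 
c=np.zeros((420,800,3),np.uint8);c[:315,:420]=cv2.resize(a,(420,315));c[:340,420:800]=b[:,:380];cv2.imwrite('pics/c3.png',c)
```

```text
t 10.45 p [0.633  0.1995 0.1872] yaw 84.7 F [-0.4 -0.6 -1.5] gap 0.689 gf 44.9
[[-0.001,0.0,0.027,0.0,0.0,0.0,-1],[-0.001,0.001,0.027,0.1,0.1,0.0,-1],[-0.001,0.0,0.027,0.0,0.0,0.0,-1],[-0.001,0.0,0.027,0.1,0.0,0.0,-1]]
4 [0.63745951 0.20068861 0.07957051] 84.80293341786343
```

View pics/c3.png

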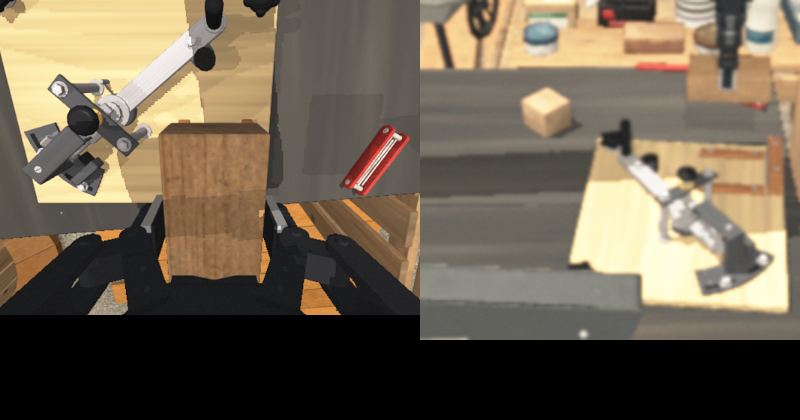

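Composite: the offcut is held square over the channel (left, centre ≈(215,200) px) and the arm remains caught open. Descending.

>>> drive_tool(
  plan=[
    [-0.001, 0, 0.027, 0, 0, 0, -1],
    [-0.001, 0.001, 0.027, 0.1, 0.1, 0, -1],
    [-0.001, 0, 0.027, 0, 0, 0, -1],
    [-0.001, 0, 0.027, 0.1, 0, 0, -1],
    [0, 0, 0, 0, 0, 0, -1],
    [0, 0, 0, 0, 0, 0, -1],
  ],
)

```text
t: 11.15
tcp_pos: [0.638, 0.2003, 0.0798]
tool_rot: [0.045, 0.999, -0.0, 0.0]
force: [0.2, 0.1, -0.5]
finger_gap: 0.688
gripper_force: 44.8
```

Run:
```python
from h import *
np.set_printoptions(precision=4,suppress=True)
state();snap('wrist','w4')
P=cloud('w4')
# strips/stop seen by wrist in jig frame: block bottom?
c,s=np.cos(JY),np.sin(JY)
X=P[...,:2]-PIV; J=np.stack([c*X[...,0]+s*X[...,1],-s*X[...,0]+c*X[...,1]],-1)
z=P[...,2]
m=(z>.085)&(z<.11)&(abs(J[...,0]-.05)<.08)&(abs(J[...,1]-.12)<.035)
print('block top', m.sum(), J[m].min(0),J[m].max(0),np.median(z[m]))
m=(z>.016)&(z<.024)&(J[...,0]>.0)&(J[...,0]<.106)&(J[...,1]>.06)&(J[...,1]<.18)
for lo,hi in((.06,.12),(.12,.18)):
    k=m&(J[...,1]>lo)&(J[...,1]<hi); print('strip',k.sum(),J[k].min(0) if k.any() else'',J[k].max(0) if k.any() else '')
p=jig(.049,.120)
rows([(p[0],p[1],.044,84.8,.02)],-1,rnd=4)
```

```text
t 11.15 p [0.638  0.2003 0.0798] yaw 84.8 F [ 0.2  0.1 -0.5] gap 0.688 gf 44.8
block top 26607 [-0.0039  0.085 ] [0.0951 0.155 ] 0.0859973319266214
strip 0  
strip 324 [0.0105 0.1647] [0.065  0.1679]
[[0.0009,0.0002,0.0185,0.0,0.1,0.0,-1],[0.0008,0.0003,0.0184,0.0,0.1,0.0,-1]]
2 [0.6374 0.201  0.044 ] 84.80086257173325
```

View pics/w4.png

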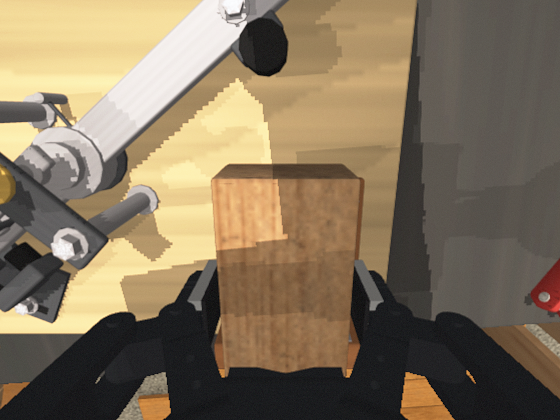

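The offcut's near edge is at row ≈165, centred between the fingers, and the strip position agrees with the jig pose to 1 mm. I'll lower it into the channel.

>>> drive_tool(
  plan=[
    [0.001, 0, 0.018, 0, 0.1, 0, -1],
    [0, 0, 0.014, 0, 0.1, 0, -1],
    [0, 0, 0, 0, 0, 0, -1],
    [0, 0, 0, 0, 0, 0, -1],
  ],
)

```text
t: 11.6
tcp_pos: [0.6383, 0.2009, 0.0549]
tool_rot: [0.045, 0.999, 0.001, 0.001]
force: [-8.1, 0.2, 19.9]
finger_gap: 0.69
gripper_force: 56.7
```

Run:
```python
from h import *
state(); s=manip.sense(); d=np.array(s['tcp_pos'][:2])-PIV; c,q=np.cos(JY),np.sin(JY); print(c*d[0]+q*d[1],-q*d[0]+c*d[1])
```

```text
t 11.6 p [0.6383 0.2009 0.0549] yaw 84.8 F [-8.1  0.2 19.9] gap 0.69 gf 56.7
0.049966145357339224 0.12000155574792128
```

Contact came too high (20 N at z 0.055). I'll back up slightly and look.

>>> drive_tool(
  plan=[
    [0, 0, -0.012, 0, 0, 0, -1],
    [0, 0, 0, 0, 0, 0, -1],
    [0, 0, 0, 0, 0, 0, -1],
  ],
)

```text
t: 11.9
tcp_pos: [0.6385, 0.1999, 0.0612]
tool_rot: [0.046, 0.999, 0.0, 0.0]
force: [-0.0, -0.9, -2.5]
finger_gap: 0.693
gripper_force: 54.0
```

Run:
```python
from h import *
np.set_printoptions(precision=4,suppress=True)
state();snap('wrist','w5');snap('side','s5')
P=cloud('w5');c,s=np.cos(JY),np.sin(JY)
X=P[...,:2]-PIV; J=np.stack([c*X[...,0]+s*X[...,1],-s*X[...,0]+c*X[...,1]],-1);z=P[...,2]
# height profile of block top along jig x
for x in np.arange(-.012,.05,.006):
    m=(abs(J[...,0]-x)<.003)&(abs(J[...,1]-.12)<.034)&(z>.045)
    if m.sum()>20: print(round(x,3),m.sum(),np.median(z[m]),J[m][:,1].min(),J[m][:,1].max())
k=(z>.045)&(z<.09)&(J[...,0]<.05)&(J[...,0]>-.03)&(abs(J[...,1]-.12)<.034); A=np.c_[J[k],np.ones(k.sum())]; print('plane',np.linalg.lstsq(A,z[k],rcond=None)[0])
b=cv2.imread('pics/s5.png')[170:250,270:380];cv2.imwrite('pics/s5c.png',cv2.resize(b,None,fx=7,fy=7,interpolation=cv2.INTER_CUBIC))
```

```text
t 11.9 p [0.6385 0.1999 0.0612] yaw 84.8 F [-0.  -0.9 -2.5] gap 0.693 gf 54.0
0.0 1736 0.05454143349946497 0.08937536289859381 0.1489489916122899
0.006 1968 0.05661302778357016 0.08936542980694588 0.14889757674933066
0.012 1994 0.058757751852430345 0.08924939006733712 0.14884741156995618
0.018 2002 0.060965476157847545 0.08897977548016184 0.14877990555214798
0.024 2027 0.06313074945087585 0.08883834182977085 0.14857062857549247
0.03 10419 0.12857877441681898 0.08600271082145047 0.15260613545045618
0.036 9171 0.1244194551185013 0.08600859690213083 0.15399331775720726
0.042 4297 0.07551574972249644 0.08601203885880504 0.15392907933834973
0.048 2521 0.07209963082050735 0.08760355152247343 0.150489502745108
plane [0.4331 0.0059 0.0529]
```

View pics/s5c.png

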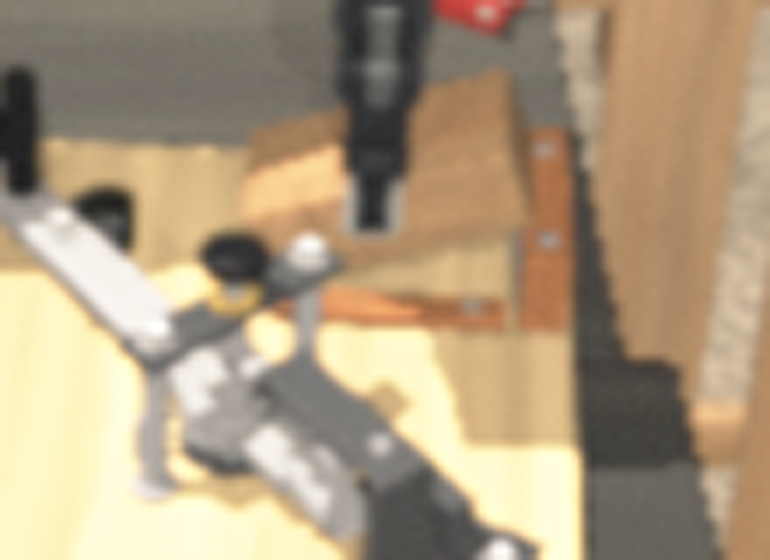

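The block pitched about the fingers by roughly 20°, with its far end riding up, so it caught something at the far end. I'll check the earlier frames for tilt and measure the stop edge properly.

Run:
```python
from h import *
np.set_printoptions(precision=4,suppress=True)
c,s=np.cos(JY),np.sin(JY)
def jf(t):
    P=cloud(t);X=P[...,:2]-PIV; return np.stack([c*X[...,0]+s*X[...,1],-s*X[...,0]+c*X[...,1],P[...,2]],-1)
for t in('w3','w4','w5'):
    J=jf(t);k=(abs(J[...,1]-.12)<.028)&(J[...,0]<.025)&(J[...,0]>-.006); h=J[k]; h=h[(h[:,2]>.045)&(h[:,2]<.215)]
    k2=abs(h[:,2]-np.median(h[:,2]))<.02;h=h[k2];A=np.c_[h[:,:2],np.ones(len(h))]; print(t,len(h),np.linalg.lstsq(A,h[:,2],rcond=None)[0])
for t in('w1','w2','top0','top1'):
    J=jf(t);m=(J[...,2]>.040)&(J[...,2]<.056)&(J[...,0]>.09)&(J[...,0]<.15)&(J[...,1]>.06)&(J[...,1]<.18)
    q=J[m]; print(t,m.sum(), np.percentile(q,[1,50,99],axis=0).tolist() if len(q) else '')
    # profile
    for x in np.arange(.098,.130,.004):
        k=(abs(J[...,0]-x)<.002)&(abs(J[...,1]-.12)<.03);
        if k.sum()>3: print('   ',round(x,3),k.sum(),np.round(np.median(J[k][:,2]),3),end='')
    print()
J=jf('s5');k=(J[...,2]>.044)&(J[...,2]<.052)&(J[...,0]>.09)&(J[...,0]<.15)&(J[...,1]>.06)&(J[...,1]<.18);print('s5',np.percentile(J[k],[2,50,98],axis=0))
```

```text
w3 9656 [ 0.0041 -0.0037  0.1937]
w4 10276 [ 0.1673 -0.0064  0.084 ]
w5 8557 [ 0.3666 -0.0012  0.0545]
w1 2056 [[0.10780419328841812, 0.08006122482703051, 0.040323386642589644], [0.11646427707698176, 0.12661396356134674, 0.047450503313465425], [0.12814559882419826, 0.16663673540175747, 0.049435397075140844]]
    0.098 188 0.012    0.102 198 0.012    0.106 388 0.017    0.11 920 0.037    0.114 250 0.048    0.118 233 0.048    0.122 238 0.048    0.126 214 0.048
w2 0 
    0.098 15 0.011
top0 207 [[0.10884802672477346, 0.07697002274633483, 0.04040467991983122], [0.11934607031921178, 0.12072819621422194, 0.046654692152874766], [0.13006075899215302, 0.16600934527601105, 0.053151660948597045]]
    0.098 23 0.011    0.102 27 0.011    0.106 25 0.012    0.11 81 0.028    0.114 26 0.047    0.118 26 0.048    0.122 25 0.046    0.126 22 0.047
top1 206 [[0.10901450725378749, 0.07699533951516215, 0.04056771410448758], [0.1190462965461366, 0.12197955244583036, 0.04689842536647992], [0.13027972767996013, 0.16556948687476736, 0.053624534723284545]]
    0.098 19 0.011    0.102 25 0.012    0.106 20 0.011    0.11 89 0.03    0.114 26 0.047    0.118 27 0.047    0.122 25 0.047    0.126 19 0.047
s5 [[0.0974 0.0723 0.0457]
 [0.1209 0.1075 0.0485]
 [0.1283 0.163  0.0514]]
```

The block was already nudged during the descent: fast vertical moves swing about 5 mm, and the stop clearance was too small. I'll back off from the stop, ease the grip, and let the channel floor push the low near end level.

>>> drive_tool(
  plan=[
    [0, 0, -0.006, 0, 0, 0, -1],
    [0.006, 0, 0, 0, 0, 0, -1],
    [0.007, 0, 0, 0, 0, 0, -1],
    [0, 0, 0, 0, 0, 0, -1],
    [0, 0, 0.004, 0, 0, 0, -1],
    [0, 0, 0.004, 0, 0, 0, -1],
    [0, 0, 0.003, 0, 0, 0, -1],
    [0, 0, 0, 0, 0, 0, -1],
  ],
  newtons=20,
)

```text
t: 12.8
tcp_pos: [0.6245, 0.2009, 0.0548]
tool_rot: [0.046, 0.999, -0.0, -0.001]
force: [0.1, -0.5, -0.8]
finger_gap: 0.694
gripper_force: 54.3
```

>>> drive_tool(
  plan=[
    [0, 0, 0.003, 0, 0, 0, -1],
    [0, 0, 0.003, 0, 0, 0, -1],
    [0, 0, 0, 0, 0, 0, -1],
  ],
)

```text
t: 13.1
tcp_pos: [0.6279, 0.2006, 0.0515]
tool_rot: [0.045, 0.999, 0.0, 0.003]
force: [3.5, -1.4, 9.5]
finger_gap: 0.688
gripper_force: 55.7
```

```bash
cat >> h.py <<'E'
def block(t):
    snap('wrist',t);state();s0=manip.sense();c,s=np.cos(JY),np.sin(JY)
    P=cloud(t);X=P[...,:2]-PIV; J=np.stack([c*X[...,0]+s*X[...,1],-s*X[...,0]+c*X[...,1],P[...,2]],-1)
    d=s0['tcp_pos'][:2]-PIV; tx=c*d[0]+s*d[1]; print('tcp jig',tx,-s*d[0]+c*d[1])
    k=(abs(J[...,1]-.12)<.033)&(J[...,0]<tx-.025)&(J[...,0]>-.03)&(J[...,2]>.035)&(J[...,2]<.08); h=J[k]; i=h[abs(h[:,1]-.12)<.025]
    A=np.c_[i[:,:2],np.ones(len(i))]; w=np.linalg.lstsq(A,i[:,2],rcond=None)[0]
    print('slope',np.degrees(np.arctan(w[0])),'top@tcp',w@[tx,.12,1],'near x',np.percentile(h[:,0],.3),'y',np.percentile(h[:,1],[.3,99.7]))
E
python3 -c "
from h import *
block('w6')"
```

```text
t 13.15 p [0.6279 0.2006 0.0515] yaw 84.8 F [ 2.6 -2.2  9.1] gap 0.693 gf 55.7
tcp jig 0.03963764742237609 0.11876316673660445
slope 16.061624829722515 top@tcp 0.06346957821804733 near x -0.013848196513860574 y [0.08926822 0.14853569]
```

>>> drive_tool(
  plan=[
    [0, 0, 0.003, 0, 0, 0, -1],
    [0, 0, 0.003, 0, 0, 0, -1],
    [0, 0, 0.002, 0, 0, 0, -1],
    [0, 0, 0, 0, 0, 0, -1],
  ],
)

```text
t: 13.55
tcp_pos: [0.6326, 0.2003, 0.0459]
tool_rot: [0.045, 0.999, 0.0, 0.008]
force: [5.6, -2.6, 14.2]
finger_gap: 0.69
gripper_force: 57.3
```

```bash
python3 -c "
from h import *
block('w7')"
```

```text
t 13.6 p [0.6326 0.2002 0.046 ] yaw 84.8 F [ 5.9 -3.7 12.9] gap 0.692 gf 57.2
tcp jig 0.0442798392581651 0.11885028072022463
slope 10.91727571488228 top@tcp 0.05901467620204775 near x -0.010119099860605232 y [0.08923868 0.14831399]
```

>>> drive_tool(
  plan=[
    [0.004, 0, 0.001, 0, 0, 0, -1],
    [0.003, 0, 0.003, 0, 0, 0, -1],
    [0, 0, 0.003, 0, 0, 0, -1],
    [0, 0, 0.002, 0, 0, 0, -1],
    [0, 0, 0, 0, 0, 0, -1],
  ],
)

```text
t: 14.1
tcp_pos: [0.6272, 0.202, 0.0375]
tool_rot: [0.046, 0.999, 0.002, 0.01]
force: [7.8, -0.5, 13.8]
finger_gap: 0.694
gripper_force: 59.2
```

```bash
python3 -c "
from h import *
block('w8')"
```

```text
t 14.15 p [0.6272 0.202  0.0376] yaw 84.8 F [ 8.7 -0.9 14.6] gap 0.689 gf 59.2
tcp jig 0.03878047136648964 0.1201153992195649
slope 6.909550587987247 top@tcp 0.054239693634313746 near x -0.015333857959335685 y [0.09068365 0.14969132]
```

Tilt is down to 7° and the block is inside the strips, so I'll release here and let it settle flat, then push it home.

>>> drive_tool(
  plan=[
    [0, 0, -0.001, 0, 0, 0, 0.7],
    [0, 0, 0, 0, 0, 0, 0.7],
    [0, 0, 0, 0, 0, 0, 0.7],
    [0, 0, 0, 0, 0, 0, 0.7],
    [0, 0, 0, 0, 0, 0, 1],
    [0, 0, -0.005, 0, 0, 0, 1],
    [0, 0, -0.01, 0, 0, 0, 1],
    [0, 0, 0, 0, 0, 0, 1],
  ],
)

```text
t: 14.95
tcp_pos: [0.6187, 0.2018, 0.0497]
tool_rot: [0.046, 0.999, 0.0, 0.001]
force: [0.3, 0.5, -0.1]
finger_gap: 1.003
gripper_force: 0.0
```

```bash
python3 -c "
from h import *
block('w9')"
```

```text
t 15.0 p [0.6184 0.2017 0.0492] yaw 84.8 F [ 0.4  0.4 -0.4] gap 1.004 gf 0.0
tcp jig 0.03004995792783567 0.1190137081832155
slope 12.078400125372022 top@tcp 0.05652314613252777 near x -0.015521111385880807 y [0.09053772 0.14962379]
```

View pics/w9.png

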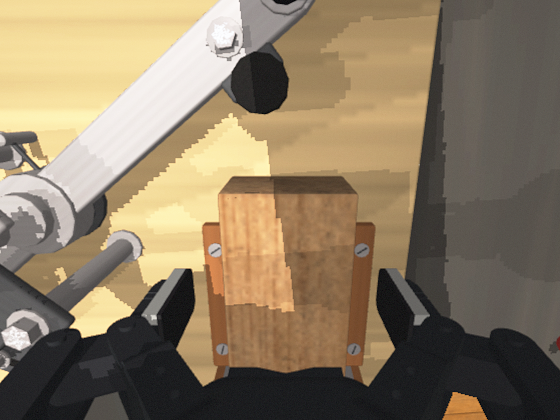

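The view shows the block between the strips with even margins at about cols 225–350. I'll check that it lies flat.

Run:
```python
from h import *
c,s=np.cos(JY),np.sin(JY)
P=cloud('w9');X=P[...,:2]-PIV; J=np.stack([c*X[...,0]+s*X[...,1],-s*X[...,0]+c*X[...,1],P[...,2]],-1)
for x in np.arange(-.016,.04,.006):
    k=(abs(J[...,0]-x)<.003)&(abs(J[...,1]-.12)<.027)&(J[...,2]<.075)&(J[...,2]>.013)
    if k.sum()>20: print(round(x,3),k.sum(),np.percentile(J[k][:,2],[5,50,95]).round(4))
```

```text
-0.016 2604 [0.0174 0.0401 0.0501]
-0.01 1692 [0.0488 0.0497 0.0507]
-0.004 1663 [0.0488 0.0497 0.0507]
0.002 1584 [0.0487 0.0497 0.0506]
0.008 1519 [0.0487 0.0497 0.0506]
0.014 1456 [0.0488 0.0497 0.0506]
0.02 1396 [0.0487 0.0497 0.0506]
0.026 1380 [0.0488 0.0497 0.0506]
0.032 1292 [0.0488 0.0497 0.0506]
0.038 1259 [0.0488 0.0497 0.0506]
```

It lies flat (top 49.7 mm) with its near end at x −15.5 mm. I'll re-grip at its middle and slide it home.

>>> drive_tool(
  plan=[
    [-0.005, 0, 0, 0, 0, 0, 1],
    [-0.005, 0, 0.004, 0, 0, 0, 1],
    [0, 0, 0.005, 0, 0, 0, 1],
    [0, 0, 0, 0, 0, 0, 1],
    [0, 0, 0, 0, 0, 0, -1],
    [0, 0, 0, 0, 0, 0, -1],
    [0, 0, 0, 0, 0, 0, -1],
    [0, 0, 0, 0, 0, 0, -1],
  ],
  newtons=30,
)

```text
t: 15.8
tcp_pos: [0.6272, 0.2006, 0.0388]
tool_rot: [0.046, 0.999, -0.0, -0.001]
force: [-0.7, -0.3, -1.3]
finger_gap: 0.694
gripper_force: 34.6
```

>>> drive_tool(
  plan=[
    [-0.003, 0, 0, 0, 0, 0, -1],
    [-0.003, 0, 0, 0, 0, 0, -1],
    [-0.003, 0, 0, 0, 0, 0, -1],
    [-0.003, 0, 0, 0, 0, 0, -1],
    [0, 0, 0, 0, 0, 0, -1],
  ],
)

```text
t: 16.3
tcp_pos: [0.6402, 0.1994, 0.0389]
tool_rot: [0.046, 0.999, -0.0, -0.0]
force: [0.0, 0.3, -1.8]
finger_gap: 0.696
gripper_force: 34.6
```

```bash
python3 -c "
from h import *
block('w10')"
```

```text
t 16.35 p [0.64   0.1994 0.0388] yaw 84.8 F [ 1.5  0.2 -0.2] gap 0.693 gf 34.6
tcp jig 0.051738125674134466 0.11869529068938035
slope 6.069848621870402 top@tcp 0.05344299927250717 near x -0.002232257985514996 y [0.08922262 0.14826849]
```

>>> drive_tool(
  plan=[
    [-0.002, 0, 0, 0, 0, 0, -1],
    [-0.002, 0, 0, 0, 0, 0, -1],
    [-0.001, 0, 0, 0, 0, 0, -1],
    [0, 0, 0, 0, 0, 0, -1],
  ],
)

```text
t: 16.75
tcp_pos: [0.6409, 0.1993, 0.0388]
tool_rot: [0.046, 0.999, -0.0, -0.005]
force: [-7.8, 0.1, 5.5]
finger_gap: 0.693
gripper_force: 35.3
```

```bash
python3 -c "
from h import *
block('w11')"
```

```text
t 16.8 p [0.6409 0.1994 0.0388] yaw 84.8 F [-7.7  1.   4.5] gap 0.697 gf 35.3
tcp jig 0.05267932825989468 0.11873326825975741
slope 5.607882145961473 top@tcp 0.05317850886586 near x -0.001539115703364796 y [0.08922227 0.14829052]
```

Home against the stop (−8 N). Ease, release, rise.

>>> drive_tool(
  plan=[
    [0.003, 0, 0, 0, 0, 0, -1],
    [0, 0, 0, 0, 0, 0, 0.7],
    [0, 0, 0, 0, 0, 0, 1],
    [0, 0, 0, 0, 0, 0, 1],
    [0, 0, -0.01, 0, 0, 0, 1],
    [0, 0, -0.03, 0, 0, 0, 1],
    [0, 0, -0.04, 0, 0, 0, 1],
    [0, 0, -0.04, 0, 0, 0, 1],
    [0, 0, -0.03, 0, 0, 0, 1],
    [0, 0, 0, 0, 0, 0, 1],
  ],
)

```text
t: 17.8
tcp_pos: [0.6454, 0.1999, 0.1957]
tool_rot: [0.046, 0.999, 0.001, 0.005]
force: [0.9, -0.8, 0.2]
finger_gap: 0.998
gripper_force: 0.0
```

Run:
```python
from h import *
state();snap('wrist','w12');c,s=np.cos(JY),np.sin(JY)
P=cloud('w12');X=P[...,:2]-PIV; J=np.stack([c*X[...,0]+s*X[...,1],-s*X[...,0]+c*X[...,1],P[...,2]],-1)
m=(J[...,2]>.046)&(J[...,2]<.053)&(abs(J[...,1]-.12)<.036)&(J[...,0]>-.02)&(J[...,0]<.112)
q=J[m];print(m.sum(),np.percentile(q,[.5,50,99.5],axis=0).round(4),cv2.minAreaRect((q[:,:2]*1000).astype(np.float32)))
rows([(PIV[0],PIV[1]+.0007,.15,84.8,.03)],-1)
```

```text
t 17.8 p [0.6454 0.1999 0.1957] yaw 84.8 F [ 0.9 -0.8  0.2] gap 0.998 gf 0.0
8086 [[-0.0017  0.089   0.0467]
 [ 0.0497  0.1188  0.0496]
 [ 0.1115  0.1487  0.0514]] ((55.07719039916992, 119.75836181640625), (71.26798248291016, 113.80437469482422), 89.97897338867188)
[[0.011,-0.024,0.008,0.0,0.1,0.0,-1],[0.011,-0.023,0.009,0.0,0.0,0.0,-1],[0.011,-0.024,0.008,0.0,0.1,0.0,-1],[0.011,-0.024,0.009,0.1,0.0,0.0,-1],[0.012,-0.024,0.009,0.0,0.1,0.0,-1]]
5 [0.57718414 0.08625415 0.14951988] 84.76786291076105
```

View pics/w12.png

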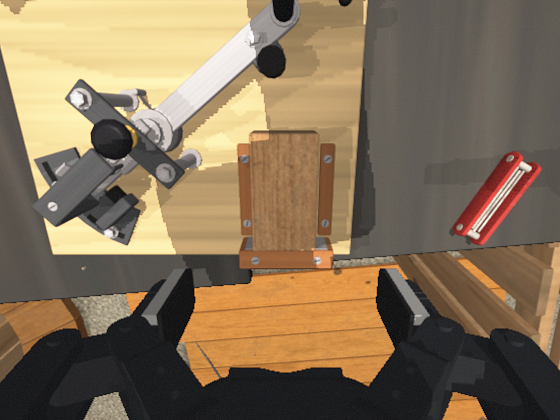

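The offcut sits flat in the channel at (285,190) px, against the stop at row ≈240. The arm is still open and the plunger is at (112,138). Next I'll move above the plunger with fingers shut.

>>> drive_tool(
  plan=[
    [0.011, -0.024, 0, 0, 0.1, 0, -1],
    [0.011, -0.023, 0.009, 0, 0, 0, -1],
    [0.011, -0.024, 0.008, 0, 0.1, 0, -1],
    [0.011, -0.024, 0.009, 0, 0, 0, -1],
    [0.012, -0.024, 0.009, 0, 0.1, 0, -1],
    [0, 0, 0, 0, 0, 0, -1],
    [0, 0, 0, 0, 0, 0, -1],
    [0, 0, 0, 0, 0, 0, -1],
  ],
)

```text
t: 18.65
tcp_pos: [0.5756, 0.0865, 0.1541]
tool_rot: [0.046, 0.999, 0.0, -0.003]
force: [0.0, 0.8, 0.1]
finger_gap: 0.0
gripper_force: 0.0
```

Run:
```python
from h import *
state();rows([(PIV[0],PIV[1]+.0007,.125,84.8,.008)],-1)
```

```text
t 18.65 p [0.5756 0.0865 0.1541] yaw 84.8 F [0.  0.8 0.1] gap 0.0 gf 0.0
[[-0.001,0.0,0.007,0.0,-0.1,0.0,-1],[0.0,0.0,0.008,0.0,-0.1,0.0,-1],[-0.001,0.0,0.007,0.0,-0.1,0.0,-1],[0.0,0.0,0.007,0.0,-0.1,0.0,-1]]
4 [0.57745197 0.08634252 0.12508247] 84.78086408493097
```

>>> drive_tool(
  plan=[
    [-0.001, 0, 0.007, 0, -0.1, 0, -1],
    [0, 0, 0.008, 0, -0.1, 0, -1],
    [-0.001, 0, 0.007, 0, 0, 0, -1],
    [0, 0, 0.007, 0, 0, 0, -1],
    [0, 0, 0, 0, 0, 0, -1],
    [0, 0, 0.004, 0, 0, 0, -1],
    [0, 0, 0.004, 0, 0, 0, -1],
    [0, 0, 0.004, 0, 0, 0, -1],
    [0, 0, 0, 0, 0, 0, -1],
  ],
)

```text
t: 19.55
tcp_pos: [0.5769, 0.0859, 0.1136]
tool_rot: [0.046, 0.999, -0.0, -0.001]
force: [-1.4, -0.6, 4.4]
finger_gap: 0.001
gripper_force: 2.0
```

Run:
```python
from h import *
state();snap('top','t13');Q=cloud('t13')
for n,(p,_) in {'open':hand(.545),'clamped':hand(.165)}.items():
    m=(Q[...,2]>.075)&(Q[...,2]<.104)&(np.hypot(Q[...,0]-p[0],Q[...,1]-p[1])<.02); print(n,m.sum(),Q[m].mean(0) if m.any() else'')
```

```text
t 19.55 p [0.5769 0.0859 0.1136] yaw 84.8 F [-1.4 -0.6  4.4] gap 0.001 gf 2.0
open 0 
clamped 32 [0.54889479 0.23411379 0.09213418]
```

The arm snapped shut: the handle is now at the clamped position. I'll lift off and check.

>>> drive_tool(
  plan=[
    [0, 0, -0.01, 0, 0, 0, -1],
    [0, 0, -0.03, 0, 0, 0, -1],
    [0, 0, -0.03, 0, 0, 0, -1],
    [0, 0, -0.03, 0, 0, 0, -1],
    [0, 0, 0, 0, 0, 0, -1],
    [0, 0, 0, 0, 0, 0, -1],
    [0, 0, 0, 0, 0, 0, -1],
  ],
)

```text
t: 20.3
tcp_pos: [0.576, 0.0858, 0.2121]
tool_rot: [0.046, 0.999, -0.0, -0.003]
force: [0.7, 0.0, -0.7]
finger_gap: 0.001
gripper_force: 0.0
```

Run:
```python
from h import *
np.set_printoptions(precision=4,suppress=True)
state();snap('top','t14');P=cloud('t14');c,s=np.cos(JY),np.sin(JY)
m=(P[...,2]>.085)&(P[...,2]<.104)&(np.hypot(P[...,0]-.549,P[...,1]-.234)<.02);h=P[m].mean(0)[:2]-PIV;print('theta',np.arctan2(-h[0],h[1])-A0,np.linalg.norm(h))
X=P[...,:2]-PIV; J=np.stack([c*X[...,0]+s*X[...,1],-s*X[...,0]+c*X[...,1],P[...,2]],-1)
m=(J[...,2]>.043)&(J[...,2]<.055)&(abs(J[...,1]-.12)<.034)&(J[...,0]>.01)&(J[...,0]<.1);print(m.sum(),np.percentile(J[m],[1,50,99],axis=0))
```

```text
t 20.3 p [0.576  0.0858 0.2121] yaw 84.8 F [ 0.7  0.  -0.7] gap 0.001 gf 0.0
theta 0.15565775700051215 0.1511383107575877
550 [[0.0107 0.0901 0.0433]
 [0.0551 0.1195 0.0493]
 [0.0996 0.149  0.0547]]
```

Measured angle is about 0.156 against an expected 0.165, so it is clamped. The offcut is flat and centred, and the robot is clear.

```bash
python3 -c "
from h import *
print(manip.sign_off())"
```

```text
the job is handed in; nothing more can be done
None
```

The longer offcut is clamped in the jig, flat and up against the end stop, and the job was handed in at about 20 s; on the first try at laying it in, the offcut caught the end stop and tilted, and I levelled it and slid it home.

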